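# Two clicks of the ball dispenser

## Robot

A 6-joint arm with a two-finger parallel gripper is mounted at the origin on the work surface. World frame = base frame: x ahead of the robot, y to its left, z up, the work surface at z = 0. Lengths are in m, angles in rad, forces in N, time in s.
With the tool pointing down it reaches from about 0.275 to 1 m from the base axis. Payload 8.4 kg.
Tool frame: the origin (TCP) lies between the finger pads; the fingertips stand 22 mm ahead of it and the grasp point (between the pads) lies 3 mm ahead of it (r.tips_ahead is the distance from the TCP to the fingertips, in m); z points along the fingers, y is the line along which they close (so a half turn about z gives the same grasp; the last joint's range is limited). The gripper opens to 85 mm and grips with 20 to 120 N. Pads are 22 mm wide; open, the fingers measure 114 mm over their backs; the gripper's body (76 mm by 85 mm) begins 54 mm behind the grasp point. The pads swing forward as they close: fully open they stand 13 mm farther back than shut.
Start: joints at [-1.3, 0.353, 1.633, -0, 1.155, -0.002], TCP at [0.168, -0.602, 0.253] pointing down, gripper open.
Joint ranges: [-2.63, 2.63], [-0.92, 2.1], [0.06, 2.66], [-1.3, 4.44], [0, 2.69], [-3.02, 3.02]. Speed limits (rad/s): [2.22, 2.22, 2.79, 3.14, 3.14, 3.14].

## Interface

Orientations are given as a unit quaternion [x, y, z, w].
In Python, from plant import telemetry, read_camera, camera_params, r, search_frame gives the robot as it stands.
- The arm moves only by the tool apply_moves, never from a script. Its argument "steps" is a list of rows, each a list of 6 numbers: the shift along the tool's x, y, z in cm, then the turn, a rotation vector about the tool's x, y, z in rad. In form: [[tx, ty, tz, wx, wy, wz], ...]. A call has 1 to 5 rows; each row shifts and turns the commanded pose from where the row before left it, along the tool's axes as they then stand; what a row does not reach is not made up. A row lasts 1/10 s, in which the tool goes at most 50 mm and 8.59 degrees, less where a joint would pass 70% of its speed; a pose out of reach is approached as far as the arm can. A call is refused whole if a number of a shift passes 5 or a number of a turn 0.15, either way. A call with a gripper value outside its range is refused whole. "claw" is the finger opening in cm, from 0 to 8.54, set as the call begins (left out, the last holds). The fingers move at their own pace and stop on an object; "squeeze" is the grip in N (left out, the last holds). Time passes only in rows, so rows that do not move let the fingers close. It gives the time, the measured TCP pose, the force, the opening and the grip force at its end, in the units of the state.
- telemetry.get_state(): the state, without advancing time (a new reading comes with each control period).
- read_camera(name): name is "scene" or "top"; returns the picture (384x512x3 uint8, red, green, blue); there is no depth.
- camera_params(name): a dict with "camera_matrix" (3x3 intrinsics, pixels), "origin" and "attitude" of the camera in the world. Camera axes: x right, y down, z forward; pixel columns grow to the right and rows downward; lengths in m; the calibration is good to about 2 mm. A picture is of the moment at which its call begins. camera_params takes no time and is no camera call.
- r.close_job(): hands the job in; it is judged then, once.
Trained networks look in the newest picture that a camera, given by its name, has taken for a name from the list of things; names that differ only in an ending like _2 or _b are one class to them, and where a whole thing is asked for, a point or a joint stands for the part that bears it (a point fixed in the world has none). Each returns a list of dicts, best first, with "conf" (0 to 1); they miss things now and then, are a little off and sometimes report something else, mostly with a low value. They report only what shows in the picture. A call takes as long as a camera call. They do not tell look-alikes from the thing itself.
- search_frame(camera, query): "at" ([x, y, z] in m, in world coordinates, good to about 4 mm: the middle of the surface that is visible of it).
The state is a dict: "time": time; "q": joint angles; "qd": joint speeds; "joint_torque": joint torques, N m; "position": TCP position; "tool_rot": TCP orientation; "force": force on the tool from outside, world axes, zero at the start; "torque": the same for the moment, N m; "gripper_width": finger opening in m; "finger_force": force on a finger pad.
Only numpy, scipy, OpenCV 4.12 (cv2) and the standard library are available. Lean on these libraries where they do the work, as an engineer would, in place of code of your own. Each camera call takes 0.05 s, during which the arm holds its last target. There are 200 camera calls.

## Task

Two steel caster balls are wanted from the workshop's ball dispenser, the one of the two tabletop dispensers that has a steel bowl standing under its spout. Turn its black paddle knob exactly two clicks clockwise (seen from above) so that two balls drop into the bowl, never so far that a third one comes, and let go of the knob. Leave the bowl standing where it is.

Things in the scene. Friction and masses are not known exactly. Their poses are not given: they have to be found in the camera images.
- knob_grip (a point): Centre of the black paddle grip of the knob, on its vertical turning axis, 195 mm above the table. An upright bar 62 mm long (this point's x axis, level), 14 mm thick (y) and 40 mm high (20 mm above and below; z is up), pinched across its thickness from above. The point turns with it. Under it lies an open ten-vaned aluminium wheel in a clear round wall, 150 mm across, its top at 160 mm.
- knob (a joint): Turn of that knob in rad: 0 at the start, growing clockwise seen from above; it cannot go below 0. It rests in a detent every 0.628 rad (36 degrees), so two clicks read 1.257. Let go less than about a third of a click from a detent, it springs back into it. Turning takes about 0.1 N m. Each click sweeps one ball over the spout's hole.
- bowl_rim (a point): Centre of the mouth of the loose steel bowl, 110 mm across, 48 mm high, on the table under the spout of the right dispenser, whose square plywood deck (180 mm, top at 130 mm) stands on four legs; part of the bowl shows beyond the deck's edge on the side away from the robot. A like dispenser, holding wooden plugs and without a bowl, stands on the other side of the table.
- ball1_center (a point): Centre of the first steel ball, 22 mm across, lying on the deck in the wheel pocket one click before the hole; it falls on the first click.
- ball2_center (a point): Centre of the second, equal ball, in the pocket two clicks before the hole; it falls on the second click. More balls lie in the pockets after it.
Mind the look-alikes: they are no part of the job. Leave any green or red look-alike of the part that bears bowl_rim alone.

How it is judged:
At the end, for the whole second after the job is handed in: The knob rests two clicks on (1.257 rad within 0.2 rad), both the first and the second ball lie inside the bowl (centre within 55 mm of its middle and under 50 mm above the table), and the bowl stands upright within 10 degrees (value of joint knob between 1.057 and 1.457 rad and horizontal distance between each of ball1_center, ball2_center and bowl_rim below 0.055 m and height (world z) of each of ball1_center, ball2_center below 0.05 m and angle between bowl_rim's own z axis and vertical below 0.17 rad); the robot touches nothing.
It fails at once if the knob is turned so far past the second click that a third ball comes (beyond 1.6 rad) (value of joint knob above 1.6 rad).
It fails at once if the bowl is pushed more than 20 mm from where it stood (distance of bowl_rim from where it was at the start of the episode above 0.02 m).
It also fails if it takes over 40 s, if anything falls off the work surface, if the arm or the gripper's body presses on something with over 40 N, if the wrist force passes 120 N, or if a joint passes its speed limit or range.

## Working session

There is one attempt and no reset: what is moved stays moved. The work goes in short steps, Python scripts to look and compute and a tool call to move; the robot and the scene stay as the last step left them, time stands still between calls to the robot, and variables do not carry over. Pictures are saved under pics/ and viewed, at most 10 in all, crops included, and the job is handed in when it is done.

Besides the shell and the picture viewer there is one more tool, called after "Request:" as name([rows], argument=value, ...), one row to a line, values as JSON. apply_moves: Moves the arm, as the interface text tells. Its arguments: {"type":"object","properties":{"steps":{"type":"array","items":{"type":"array","items":{"type":"number"}}},"claw":{"type":"number"},"squeeze":{"type":"number"}},"required":["steps"]}

```bash
mkdir -p pics
python3 - <<'E'
from plant import telemetry, read_camera, camera_params, r, search_frame
import cv2,numpy as np
for c in ("scene","top"):
    im=read_camera(c); cv2.imwrite(f"pics/{c}0.png",im[:,:,::-1])
    p=camera_params(c); print(c,np.round(p["camera_matrix"],1).tolist(),np.round(p["origin"],3),np.round(p["attitude"],3).tolist())
    for q in("knob_grip","bowl_rim","ball1_center"):
        print(q,[(np.round(d["at"],3).tolist(),round(d["conf"],2)) for d in search_frame(c,q)[:5]])
s=telemetry.get_state();print(s)
E
```

```text
scene [[430.8, 0.0, 254.6], [0.0, 430.8, 198.2], [0.0, 0.0, 1.0]] [ 0.94  -0.645  0.815] [0.885, 0.234, -0.097, -0.391]
knob_grip [([0.525, -0.279, 0.156], 0.85)]
bowl_rim [([0.315, -0.141, 0.029], 0.91), ([0.59, -0.272, 0.015], 0.74), ([0.667, -0.11, 0.022], 0.72), ([0.755, -0.231, 0.023], 0.58)]
ball1_center [([0.565, -0.248, 0.147], 0.53)]
top [[348.1, 0.0, 252.0], [0.0, 348.1, 190.3], [0.0, 0.0, 1.0]] [0.488 0.017 0.862] [0.711, -0.702, 0.04, -0.022]
knob_grip [([0.514, -0.262, 0.156], 0.77)]
bowl_rim [([0.335, -0.166, 0.02], 0.83), ([0.77, -0.25, 0.021], 0.6), ([0.633, -0.298, 0.038], 0.57), ([0.679, -0.122, 0.021], 0.56)]
ball1_center [([0.567, -0.241, 0.153], 0.43)]
{'time': 0.4, 'q': array([-1.30041618e+00,  3.53111782e-01,  1.63349987e+00, -1.36650069e-05,
        1.15518529e+00, -2.39523912e-03]), 'qd': array([-0.00122835, -0.00080461, -0.0015982 , -0.00138291, -0.00029554,
        0.00157554]), 'joint_torque': array([-3.52361949e-04, -6.04557681e+01, -3.42006540e+01, -1.09599468e-04,
        3.87766049e-03,  1.56535572e-05]), 'position': array([ 0.16836267, -0.60183938,  0.25316831]), 'tool_rot': array([ 9.90713227e-01,  1.35967982e-01, -1.98404117e-05, -1.00395347e-04]), 'force': array([-0.59842867,  0.03089642, -0.2877618 ]), 'torque': array([ 0.00078307, -0.05920474,  0.07091772]), 'finger_force': 0.0, 'gripper_width': 0.0854081899981876}
```

View pics/scene0.png

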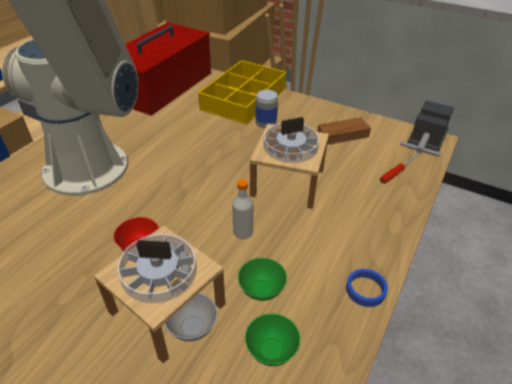

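View pics/top0.png

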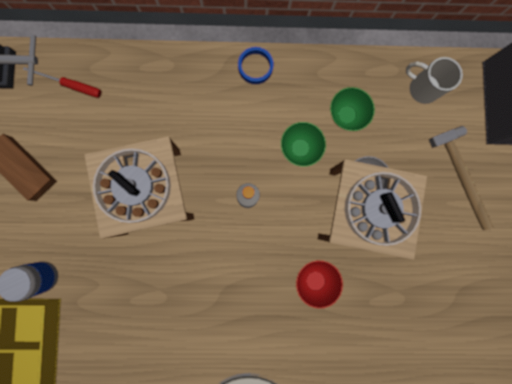

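The scene picture shows the wanted dispenser at the lower left: knob about (154,250), steel bowl (190,317). In the top view its knob is at about (392,207). I'll fit a box silhouette to the black pixels in both views.

```bash
cat > fit.py <<'E'
from plant import read_camera, camera_params
import cv2,numpy as np
from scipy.spatial.transform import Rotation as R
from scipy.optimize import minimize
def proj(c,P):
    p=camera_params(c);M=R.from_quat(p["attitude"]).as_matrix()
    v=(P-np.array(p["origin"]))@M; k=v@np.array(p["camera_matrix"]).T
    return k[:,:2]/k[:,2:]
B=np.array([[a,b,c] for a in(-.031,.031) for b in(-.007,.007) for c in(-.02,.02)])
def box(x,y,t): return B@R.from_euler('z',t).as_matrix().T+[x,y,.195]
def fit(x0,cams=("scene","top"),ts=np.arange(0,np.pi,.15)):
    S=8;masks={}
    for c in cams:
        im=read_camera(c); u,v=proj(c,np.array([[*x0,.195]]))[0].astype(int)
        o=np.array([u-32,v-32]); w=im[o[1]:o[1]+64,o[0]:o[0]+64].max(2)
        w=cv2.resize(w,None,fx=S,fy=S,interpolation=cv2.INTER_LINEAR)
        masks[c]=(o,(w<75).astype(np.uint8),im)
    def cost(p):
        s=0
        for c,(o,m,_) in masks.items():
            q=((proj(c,box(*p))-o+.5)*S).astype(np.float32)
            g=np.zeros_like(m);cv2.fillConvexPoly(g,cv2.convexHull(q).astype(np.int32),1)
            s+=1-(g&m).sum()/(g|m).sum()
        return s
    best=min(((cost((x0[0]+dx,x0[1]+dy,t)),(x0[0]+dx,x0[1]+dy,t)) for t in ts for dx in(-.015,0,.015) for dy in(-.015,0,.015)))
    p0=np.array(best[1])
    r=minimize(cost,p0,method="Nelder-Mead",options=dict(initial_simplex=p0+np.array([[0,0,0],[.01,0,0],[0,.01,0],[0,0,.15]])))
    return r.x,r.fun,masks
E
python3 - <<'E'
from fit import *
for cs in(("scene","top"),("scene",),("top",)):
    x,f,m=fit((.52,-.275),cs);print(cs,x,f)
    if len(cs)==2:
        T=[]
        for c in cs:
            o,_,im=m[c]; k=cv2.resize(im[o[1]:o[1]+64,o[0]:o[0]+64],None,fx=6,fy=6)[:,:,::-1].copy()
            q=((proj(c,box(*x))-o+.5)*6).astype(np.int32)
            cv2.polylines(k,[cv2.convexHull(q)],True,(0,0,255),1);T.append(k)
        cv2.imwrite("pics/fit.png",np.hstack(T))
E
```

```text
('scene', 'top') [ 0.51657192 -0.26884565  0.36175361] 0.6560361980936246
('scene',) [ 0.51889735 -0.2701372   0.24560652] 0.20789318208673047
('top',) [ 0.51889116 -0.26639443  0.46435082] 0.4216044073548897
```

View pics/fit.png

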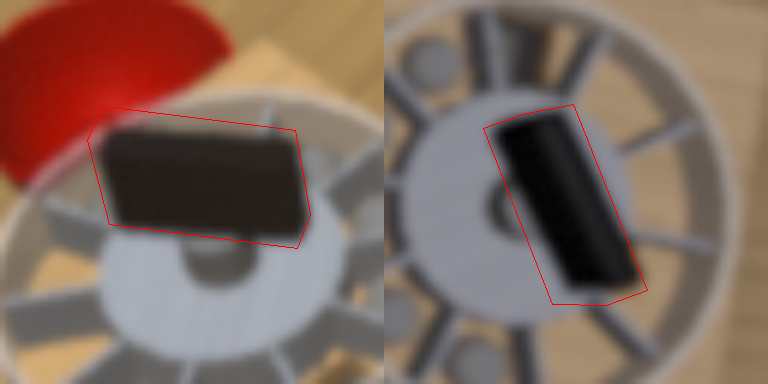

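The fit outlines run too big because dark vanes leak into the mask. I'll restrict it to the central dark blob.

```bash
python3 - <<'E'
s=open('fit.py').read()
s=s.replace("        masks[c]=(o,(w<75).astype(np.uint8),im)","""        b=cv2.morphologyEx((w<80).astype(np.uint8),cv2.MORPH_OPEN,np.ones((41,41),np.uint8))
        n,l,st,ce=cv2.connectedComponentsWithStats(b); i=1+np.argmin(np.linalg.norm(ce[1:]-256,axis=1)); 
        masks[c]=(o,(l==i).astype(np.uint8),im)""")
open('fit.py','w').write(s)
E
python3 - <<'E'
from fit import *
for cs in(("scene",),("top",),("scene","top")):
    x,f,m=fit((.517,-.27),cs);print(cs,x,f)
T=[]
for c in cs:
            o,b,im=m[c]; k=cv2.resize(im[o[1]:o[1]+64,o[0]:o[0]+64],None,fx=6,fy=6)[:,:,::-1].copy()
            k[:,:,1]=np.maximum(k[:,:,1],120*cv2.resize(b,(384,384)))
            q=((proj(c,box(*x))-o+.5)*6).astype(np.int32)
            cv2.polylines(k,[cv2.convexHull(q)],True,(0,0,255),1);T.append(k)
cv2.imwrite("pics/fit2.png",np.hstack(T))
E
```

```text
('scene',) [ 0.51719965 -0.26962674  0.30195312] 0.20863478342572583
('top',) [ 0.51845625 -0.26917844  0.54867934] 0.25419875098526645
('scene', 'top') [ 0.517621   -0.26896334  0.35189632] 0.4804596850325116
```

View pics/fit2.png

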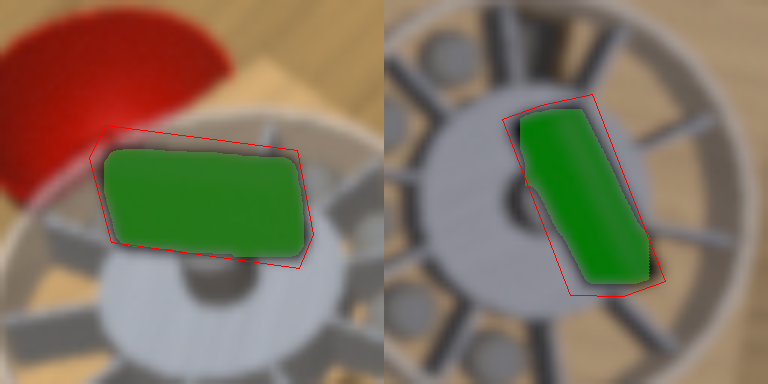

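Run:
```python
from fit import *
def back(c,uv,z):
    p=camera_params(c);M=R.from_quat(p["attitude"]).as_matrix();K=np.array(p["camera_matrix"])
    d=M@np.linalg.solve(K,[*uv,1]);o=np.array(p["origin"]);return (o+d*(z-o[2])/d[2])[:2]
def off(c): return proj(c,np.array([[.52,-.275,.195]]))[0].astype(int)-32
for c,a,b,z in(("top",(560-384,115),(640-384,280),.215),("top",(497-384,130),(575-384,285),.175),
  ("scene",(110,130),(295,148),.215),("scene",(118,225),(298,238),.175)):
    P,Q=[back(c,np.array(k)/6-.5+off(c),z) for k in(a,b)]; d=P-Q; print(c,P,Q,np.linalg.norm(d),np.arctan2(d[1],d[0])%np.pi,(P+Q)/2)
```

```text
top [ 0.5445206  -0.26003136] [ 0.493167   -0.28400263] 0.056672861903480344 0.43672726180074856 [ 0.5188438 -0.272017 ]
top [ 0.54270544 -0.25586837] [ 0.49157454 -0.28082793] 0.056897708345053685 0.45412286093430726 [ 0.51713999 -0.26834815]
scene [ 0.49338897 -0.27965623] [ 0.54744305 -0.25712496] 0.0585619478948873 0.3949287359562539 [ 0.52041601 -0.2683906 ]
scene [ 0.49264786 -0.28531992] [ 0.54552241 -0.26111059] 0.0581533262855319 0.429373934196148 [ 0.51908513 -0.27321525]
```

Knob centre is about (0.519, -0.270), with its yaw at 0.435 rad. Moving above it now.

Request:
apply_moves([
  [1,0,-3,0,0,0],
  [3.5,-1.9,0,0,0,0],
  [3.5,-1.9,0,0,0,0],
  [3.5,-1.9,0,0,0,0],
  [3.5,-1.9,0,0,0,0],
], claw=8.5, squeeze=50)

```text
time: 1.3
position: [0.2932, -0.4872, 0.2834]
tool_rot: [0.991, 0.136, 0.0, 0.0]
force: [0.2, -0.1, -0.3]
gripper_width: 0.0851
finger_force: 0.0
```

Request:
apply_moves([
  [3.5,-1.9,0,0,0,0],
  [3.5,-1.9,0,0,0,0],
  [3.5,-1.9,0,0,0,0],
  [3.5,-1.9,0,0,0,0],
  [3.5,-1.9,0,0,0,0],
])

```text
time: 1.8
position: [0.4363, -0.3484, 0.2835]
tool_rot: [0.991, 0.136, 0.0, 0.0]
force: [0.1, -0.0, 0.0]
gripper_width: 0.0848
finger_force: 0.0
```

Request:
apply_moves([
  [3.5,-1.9,0,0,0,0],
  [3.5,-1.9,0,0,0,0],
  [0,0,0,0,0,-0.08],
  [0,0,0,0,0,-0.08],
  [0,0,0,0,0,0],
])

```text
time: 2.3
position: [0.4928, -0.2938, 0.2833]
tool_rot: [0.976, 0.216, -0.0, 0.0]
force: [-0.3, -0.2, -0.2]
gripper_width: 0.0846
finger_force: 0.0
```

Request:
apply_moves([
  [3.4,-1.1,0,0,0,0],
  [0,0,3,0,0,0],
  [0,0,0,0,0,0],
  [0,0,0,0,0,0],
])

```text
time: 2.7
position: [0.5181, -0.2701, 0.2531]
tool_rot: [0.977, 0.214, -0.001, -0.001]
force: [0.3, -0.7, 0.2]
gripper_width: 0.0853
finger_force: 0.0
```

Run:
```python
from plant import read_camera
import cv2,numpy as np
a=read_camera("scene")[190:320,80:240];b=read_camera("top")[140:270,320:480]
cv2.imwrite("pics/above.png",cv2.resize(np.hstack([a,b]),None,fx=2.5,fy=2.5)[:,:,::-1])
```

```text
(no output)
```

View pics/above.png

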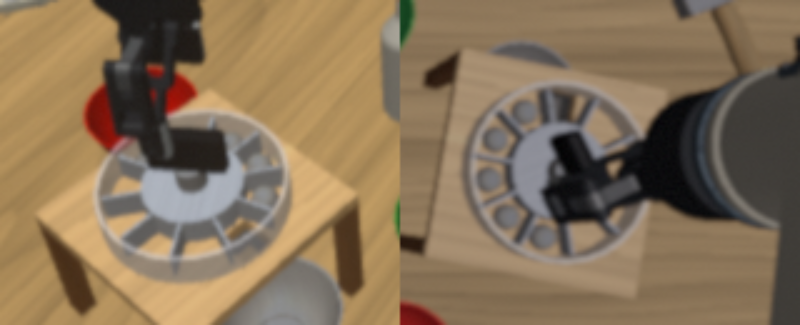

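The gripper stands above the knob, but the fingers look as if they are toward one end of the bar. I'll check by projecting the expected tip positions.

Run:
```python
from fit import *
from plant import telemetry,r
s=telemetry.get_state();M=R.from_quat(s["tool_rot"]).as_matrix();print(r.tips_ahead,s["position"])
P=np.array([s["position"]+M@[0,y,z] for y in(-.043,.043) for z in(.009,)]+[[.519,-.270,.195]]+list(box(.519,-.27,.435)[1::2]))
for c,o in(("scene",(80,190)),("top",(320,140))):
    im=read_camera(c);q=(proj(c,P)-o+.5)*2.5;print(c,q.round().tolist())
    k=im[o[1]:o[1]+130,o[0]:o[0]+160];k=cv2.resize(k,None,fx=2.5,fy=2.5)[:,:,::-1].copy()
    for i,(u,v) in enumerate(q): cv2.circle(k,(int(u),int(v)),3,(0,0,255) if i<2 else (0,255,0) if i==2 else (255,255,0),-1)
    cv2.imwrite(f"pics/p_{c}.png",k)
cv2.imwrite("pics/p.png",np.hstack([cv2.imread(f"pics/p_{c}.png") for c in("scene","top")]))
```

```text
0.022 [ 0.51873602 -0.27062345  0.2543221 ]
scene [[189.0, 62.0], [158.0, 149.0], [185.0, 149.0], [137.0, 135.0], [143.0, 121.0], [221.0, 141.0], [225.0, 127.0]]
top [[158.0, 190.0], [265.0, 141.0], [181.0, 168.0], [219.0, 201.0], [202.0, 209.0], [182.0, 126.0], [166.0, 133.0]]
```

View pics/p.png

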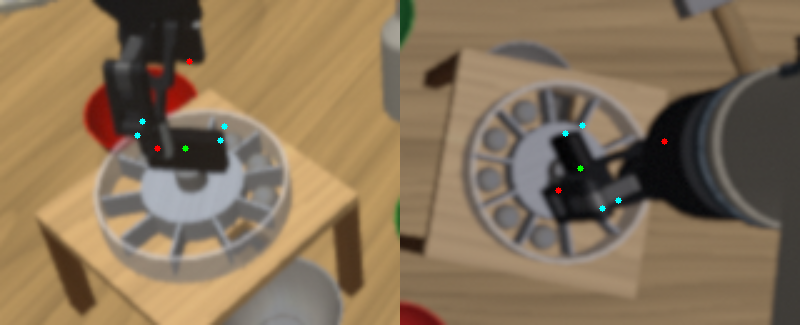

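The projected tips and bar corners (red and cyan) match the picture, so the apparent offset is only parallax. Descending and gripping.

Request:
apply_moves([
  [0,0,2,0,0,0],
  [0,0,2,0,0,0],
  [0,0,1.5,0,0,0],
  [0,0,0,0,0,0],
])

```text
time: 3.3
position: [0.5177, -0.2697, 0.1967]
tool_rot: [0.977, 0.214, -0.001, -0.001]
force: [0.4, -0.8, -0.1]
gripper_width: 0.0849
finger_force: 0.0
```

Request:
apply_moves([
  [0,0,0,0,0,0],
  [0,0,0,0,0,0],
  [0,0,0,0,0,0],
  [0,0,0,0,0,0],
  [0,0,0,0,0,0],
], claw=3, squeeze=40)

```text
time: 3.8
position: [0.5189, -0.27, 0.1987]
tool_rot: [0.977, 0.215, 0.0, 0.0]
force: [-0.3, -0.2, 0.8]
gripper_width: 0.03
finger_force: 0.0
```

Request:
apply_moves([
  [0,0,0,0,0,0],
  [0,0,0,0,0,0],
  [0,0,0,0,0,0],
  [0,0,0,0,0,0],
  [0,0,0,0,0,0],
], claw=0.5)

```text
time: 4.3
position: [0.5186, -0.2691, 0.1993]
tool_rot: [0.977, 0.215, 0.0, -0.001]
force: [-4.6, 7.1, 10.4]
gripper_width: 0.0135
finger_force: 50.1
```

Request:
apply_moves([
  [0,0,0,0,0,0.12],
  [0,0,0,0,0,0.12],
  [0,0,0,0,0,0.12],
  [0,0,0,0,0,0.12],
  [0,0,0,0,0,0.12],
])

```text
time: 4.8
position: [0.5187, -0.2698, 0.1993]
tool_rot: [0.996, -0.086, 0.0, 0.0]
force: [-2.5, 2.5, 8.7]
gripper_width: 0.0135
finger_force: 49.9
```

Request:
apply_moves([
  [0,0,0,0,0,0.03],
  [0,0,0,0,0,0],
  [0,0,0,0,0,0],
  [0,0,0,0,0,0],
  [0,0,0,0,0,0],
])

```text
time: 5.3
position: [0.5187, -0.2699, 0.1993]
tool_rot: [0.995, -0.098, 0.0, 0.0]
force: [-3.8, 2.9, 8.5]
gripper_width: 0.0139
finger_force: 50.0
```

Run:
```python
from plant import *
from plant import read_camera,telemetry,search_frame
import cv2,numpy as np
s=telemetry.get_state();q=s["tool_rot"];print(2*np.arctan2(q[1],q[0]),s["force"],s["torque"])
a=read_camera("scene")[200:350,80:240];b=read_camera("top")[130:280,320:480]
cv2.imwrite("pics/click1.png",cv2.resize(np.hstack([a,b]),None,fx=2.5,fy=2.5)[:,:,::-1])
```

```text
-0.19707915132631895 [-3.76550991  2.88196672  8.46973814] [ 0.17640526  0.53133934 -0.02213852]
```

View pics/click1.png

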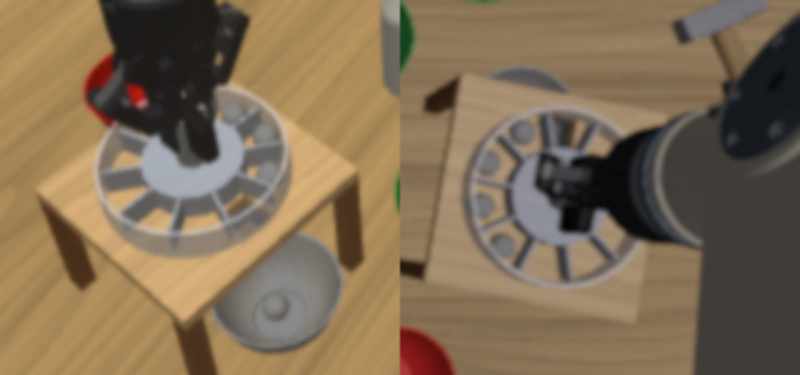

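One ball now lies in the bowl (scene crop about (277,307)), and the wheel has turned one click. Next is the second click.

Request:
apply_moves([
  [0,0,0,0,0,0.12],
  [0,0,0,0,0,0.12],
  [0,0,0,0,0,0.12],
  [0,0,0,0,0,0.12],
  [0,0,0,0,0,0.12],
])

```text
time: 5.9
position: [0.5183, -0.2705, 0.1993]
tool_rot: [0.921, -0.39, -0.0, 0.001]
force: [-6.0, -2.1, 7.8]
gripper_width: 0.0137
finger_force: 50.2
```

Request:
apply_moves([
  [0,0,0,0,0,0.03],
  [0,0,0,0,0,0],
  [0,0,0,0,0,0],
  [0,0,0,0,0,0],
  [0,0,0,0,0,0],
])

```text
time: 6.4
position: [0.5183, -0.2705, 0.1993]
tool_rot: [0.916, -0.402, -0.0, 0.001]
force: [-4.7, -1.5, 9.3]
gripper_width: 0.0138
finger_force: 50.2
```

Request:
apply_moves([
  [0,0,0,0,0,0],
  [0,0,0,0,0,0],
  [0,0,0,0,0,0],
  [0,0,0,0,0,0],
], claw=5)

```text
time: 6.8
position: [0.5187, -0.2699, 0.1981]
tool_rot: [0.916, -0.402, -0.0, -0.0]
force: [0.0, 1.1, 0.0]
gripper_width: 0.0502
finger_force: 0.0
```

Request:
apply_moves([
  [0,0,-2,0,0,0],
  [0,0,-3,0,0,0],
  [0,0,-4,0,0,0],
  [0,0,-4,0,0,0],
  [0,0,0,0,0,0],
])

```text
time: 7.3
position: [0.521, -0.2711, 0.3342]
tool_rot: [0.916, -0.402, 0.005, 0.0]
force: [0.2, -0.1, 0.0]
gripper_width: 0.0498
finger_force: 0.0
```

Run:
```python
from plant import read_camera,telemetry
import cv2,numpy as np
s=telemetry.get_state();q=s["tool_rot"];print(2*np.arctan2(q[1],q[0]),s["time"])
a=read_camera("scene")[200:350,80:240];b=read_camera("top")[130:280,320:480]
cv2.imwrite("pics/click2.png",cv2.resize(np.hstack([a,b]),None,fx=2.5,fy=2.5)[:,:,::-1])
```

```text
-0.827184987496133 7.3
```

View pics/click2.png

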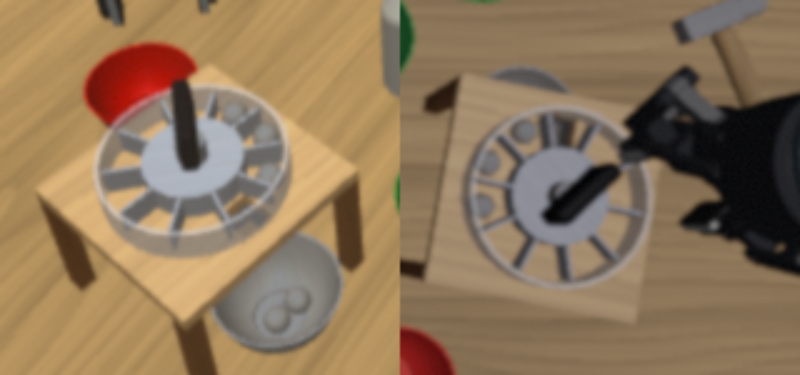

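Two balls lie in the bowl (scene crop (277,320) and (298,300)). The knob is free and rests two clicks on, and the gripper is clear.

```bash
python3 -c "
from plant import r
print(r.close_job())"
```

```text
the job is handed in; nothing more can be done
None
```

I turned the knob two clicks clockwise and let go of it; the last picture showed two balls in the bowl, which was still standing in place, and the job is handed in (no verdict was returned).

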